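# Press a jar lid home and ease the sprung lever back

### The arm

A 6-joint arm with a two-finger parallel gripper is mounted at the origin on a cart in front of the work surface, level with it; the furniture and walls round the work are solid. World frame = base frame: x ahead of the robot, y to its left, z up, the work surface at z = 0. Lengths are in m, angles in degrees, forces in N, time in s.
With the tool pointing down it reaches from about 0.3 to 0.75 m from the base axis. Payload 8.5 kg.
Tool frame: the origin (TCP) lies between the finger pads; the fingertips stand 19 mm ahead of it and the grasp point (between the pads) is the TCP; z points along the fingers, y is the line along which they close (so a half turn about z gives the same grasp; the last joint's range is limited). The gripper opens to 85 mm and grips with 20 to 120 N. Pads are 22 mm wide; open, the fingers measure 114 mm over their backs; the gripper's body (76 mm by 85 mm) begins 54 mm behind the grasp point. The pads swing forward as they close: fully open they stand 13 mm farther back than shut.
Start: joints at [56.075, 21.807, 74.336, -0, 83.858, -12.336], TCP at [0.202, 0.511, 0.25] pointing down, gripper open.
Joint ranges: [-178.18, 178.18], [-50.72, 133.34], [12.68, 142.11], [-81.47, 261.47], [9.98, 163.14], [-165.26, 165.26]. Speed limits (degrees/s): [136.94, 136.94, 180, 180, 180, 180].

### API

Orientations are given as a 3x3 rotation matrix whose columns are the frame's x, y, z axes.
In Python, from rig import env, optics gives the robot as it stands.
- The arm moves only by the tool arm_command, never from a script. Its argument "commands" is one flat list of numbers, 7 for each row, row after row: the closure, from -1 (fully open) to 1 (shut), so that 0 is half open, then the shift along the tool's x, y, z as a fraction of full scale, then the turn, a rotation vector about the tool's x, y, z as a fraction of full scale. A call has 1 to 12 rows; each row is the pose to reach, as a shift and turn from the pose commanded when the call began, along the tool's axes at that moment; what a row does not reach only later rows make up. Full scale, the value 1, is 500 mm for a shift and 120 degrees for a turn. A row lasts 1/12 s, in which the tool goes at most 41.7 mm and 7.16 degrees, less where a joint would pass 70% of its speed; a pose out of reach is approached as far as the arm can. A call with a number of a shift or a turn outside -1 to 1 is refused whole. A call with a gripper value outside its range is refused whole. The fingers move at their own pace and stop on an object; "newtons" is the grip in N (left out, the last holds). Time passes only in rows, so rows that repeat a pose let the fingers close. It gives the time, the measured TCP pose, the force, the opening and the grip force at its end, in the units of the state.
- env.observe(): the state, without advancing time (a new reading comes with each control period).
- optics.get_image(name): name is "scene" or "top" or "wrist"; returns a dict with "image" (400x640x3 uint8, red, green, blue), "intrinsics" (3x3 intrinsics, pixels), "origin" and "orientation" of the camera in the world; the wrist camera has in their place "tool_from_camera" (4x4, takes a point from camera to tool coordinates, whose origin is the TCP and whose axes are the flange's). Camera axes: x right, y down, z forward; pixel columns grow to the right and rows downward; lengths in m; the calibration is good to about 2 mm. A picture is of the moment at which its call begins: read the wrist's pose just before it. There is no depth.
- env.close_job(): hands the job in; it is judged then, once.
The state is a dict: "time_s": time; "q": joint angles; "qvel": joint speeds; "joint_efforts": joint torques, N m; "position": TCP position; "tool_rot": TCP orientation; "ft_force": force on the tool from outside, world axes, zero at the start; "wrist_torque": the same for the moment, N m; "grip_width": finger opening in m; "gripper_force": force on a finger pad.
Only numpy, scipy, OpenCV 4.12 (cv2) and the standard library are available. Lean on these libraries where they do the work, as an engineer would, in place of code of your own. Each camera call takes 0.05 s, during which the arm holds its last target. There are 200 camera calls.

### The job

Stand the small amber jar with the raised metal lid upright on the round rubber pad of the lid press, centred, and let go of it. Pull the press's lever down until the lid is fully home, then let the sprung lever come back up slowly, taking about three seconds or more over it, without ever letting it snap back, and let go only when it is fully up. Leave the jar capped on the pad and do not disturb the tin, the honey jar or the garlic.

Things in the scene. Friction and masses are not known exactly. Their poses are not given: they have to be found in the camera images.
- jar: loose round jar of amber glass, 52 mm in diameter, about 0.2 kg, with a flat aluminium lid (50 mm in diameter) on top. Origin: centre of its underside; z up. Straight glass wall from 3 to 47 mm above the underside (grip it there); the lid's top is 60 mm above the underside when home, plus the value of joint jar_lid. It starts beside the press, to the robot's right.
- jar_lid (a joint): height (m) by which the jar's push-on lid stands proud: about 0.009 at the start, 0 when home. It slides straight down; stiff fit, about 12 N to push.
- press: fixed bench lid press of dark steel: base plate 205 x 92 x 12 mm. Origin: on the worktop under the centre of the round jar pad. Its x axis points along the base from the pad to the hinge posts, its y axis is parallel to the hinge axis, z is up. Base plate from x = -60 to +145 mm; two posts at x = 110 mm, 112 mm high, 48 mm over their outsides; lever between them.
- press_pad (a point): centre of the top of the round black rubber pad (76 mm in diameter, 15 mm above the worktop) on which the jar must stand
- press_hinge (a point): the lever's hinge axis (parallel to the press's y axis): in the press frame x = 110 mm, y = 0, z = 90 mm
- lever_knob (a point): centre of the lever's grip, a black drum 40 mm long (along the press's y) and 32 mm thick at the lever's free end, 200 mm from the hinge axis, 285 mm above the worktop when up. Pinched by its flat ends from above, it can turn in the fingers as the lever swings. Lever bar 14 x 14 mm; under it, 110 mm from the hinge, a rubber foot 30 mm wide that presses the lid.
- press_lever (a joint): lever angle (rad): 0 = fully up, leaning back 0.23 past vertical; grows as it is pulled over the pad and down. Its angle above level is 1.80 minus this value. The foot meets a raised lid at about 1.71; at 1.80 (level) the lid is just home; stop at 1.83. A return spring drives it to 0: about 1 N at the knob when up, 5 N near the bottom, 7 N more while the lid moves. Let go, it snaps back.
- tomato_tin: bystander: low food tin, 75 mm in diameter, 58 mm high, near the jar; origin at the centre of its underside
- honey_jar: bystander: glass honey jar with a yellow lid, 71 x 70 x 86 mm, behind the work; origin at the centre of its underside
- garlic: bystander: garlic bulb, 56 mm, behind the work; origin at the centre of its underside
Things that resemble listed ones, but are neither listed nor needed, are in the scene too. What is shaped like the jar but blue or turquoise is not meant.

How it is judged:
By the outcome, as a careful person would: the job done as asked, in the order asked, and still so for the second after the job is handed in, with the robot touching nothing.
It also fails if it takes over 72 s, if anything falls off the work surface, if the arm or the gripper's body presses on something with over 40 N, if the wrist force passes 120 N, or if a joint passes its speed limit or range.

## Working session

There is one attempt and no reset: what is moved stays moved. The work goes in short steps, Python scripts to look and compute and a tool call to move; the robot and the scene stay as the last step left them, time stands still between calls to the robot, and variables do not carry over. Pictures are saved under pics/ and viewed, at most 13 in all, crops included, and the job is handed in when it is done.

Besides the shell and the picture viewer there is one more tool, called after "Emit:" as name(argument=value, ...) on one line, values as JSON. arm_command: Moves the arm, as the interface text tells. Shift numbers are shares of 500 mm and turn numbers shares of 120 degrees, none past 1 either way. Its arguments: {"type":"object","properties":{"commands":{"type":"array","items":{"type":"number"}},"newtons":{"type":"number"}},"required":["commands"]}

```bash
mkdir -p pics
cat > h.py <<'E'
import sys; sys.path.insert(0,'.')
import numpy as np, cv2
from rig import env, optics
def snap(n,f):
    s=env.observe(); d=optics.get_image(n); cv2.imwrite('pics/'+f,d['image'][:,:,::-1]); 
    if n=='wrist':
        R=np.array(s['tool_rot']);p=np.array(s['position']);T=np.array(d['tool_from_camera'])
        O=R@T[:3,3]+p; Q=R@T[:3,:3]
    else: O=np.array(d['origin']);Q=np.array(d['orientation'])
    np.savez('pics/'+f+'.npz',K=d['intrinsics'],O=O,Q=Q); return d
def ray(f,u,v,z):
    c=np.load('pics/'+f+'.npz'); r=c['Q']@np.linalg.inv(c['K'])@[u,v,1]
    return c['O']+r*(z-c['O'][2])/r[2]
def proj(f,P):
    c=np.load('pics/'+f+'.npz'); q=c['K']@c['Q'].T@(np.array(P)-c['O']); return q[:2]/q[2]
E
ls
python3 - <<'E'
from h import *
for n in('scene','top'):
    d=snap(n,n+'1.png'); print(n,d['origin'],d['orientation'],d['intrinsics'])
print(env.observe())
E
```

```text
h.py
pics
scene [ 0.03284958 -0.51888992  0.75691998] [[ 0.67371856 -0.473551    0.56732068]
 [-0.7389295  -0.4220305   0.52523656]
 [-0.00929966 -0.77307161 -0.63425059]] [[393.47718033   0.         317.11407503]
 [  0.         393.47718033 201.31186167]
 [  0.           0.           1.        ]]
top [ 0.46957537 -0.00975638  1.09858628] [[-0.01469362 -0.99746519  0.06962244]
 [-0.99944579  0.01257136 -0.0308232 ]
 [ 0.02986982 -0.07003676 -0.99709711]] [[381.84657025   0.         317.41944082]
 [  0.         381.84657025 199.06368982]
 [  0.           0.           1.        ]]
{'time_s': 0.1, 'q': array([ 5.60762959e+01,  2.18366651e+01,  7.43786120e+01,  6.07638380e-04,
        8.38590486e+01, -1.23371319e+01]), 'qvel': array([ 0.08256992, -0.08707062, -0.10818793, -0.05855406,  0.04693234,
        0.01956278]), 'joint_efforts': array([ 2.28134493e-03, -4.49220979e+01, -2.31654185e+01, -2.66312572e-04,
        3.69863701e-03,  2.94415099e-05]), 'position': array([0.20222455, 0.51121771, 0.24978845]), 'tool_rot': array([[-9.29862208e-01,  3.67907239e-01, -7.32717000e-04],
       [ 3.67907856e-01,  9.29861637e-01, -1.07053022e-03],
       [ 2.87469610e-04, -1.26501794e-03, -9.99999159e-01]]), 'ft_force': array([ 0.09666304, -0.7884032 , -0.23540835]), 'wrist_torque': array([0.04128792, 0.05256807, 0.0057428 ]), 'gripper_force': 0.0, 'grip_width': 0.08537318155627421}
```

View pics/top1.png

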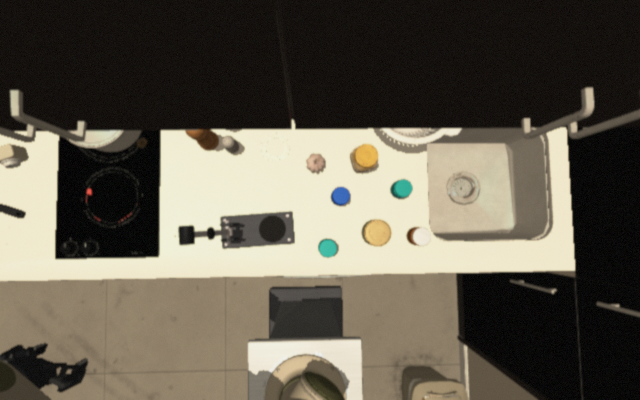

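View pics/scene1.png

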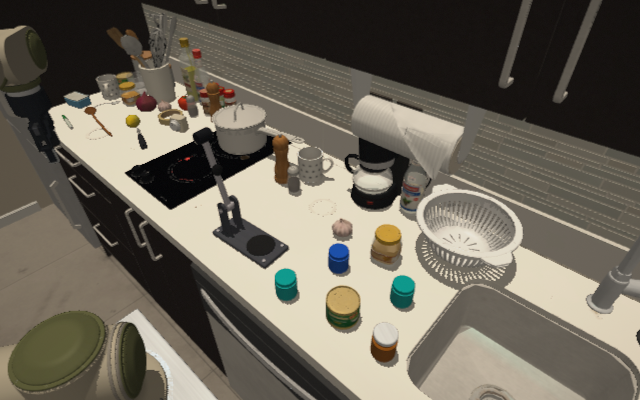

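Top view: candidates are the amber jar with a silver lid (419,236), teal jars (328,248) and (402,188), and a blue jar (341,196); the tin is at (377,232) and the honey jar at (366,157). I choose (419,236), which is (384,342) in the scene view. The press pad is at (272,229) and the knob at (186,235).

Run:
```python
from h import *
a=cv2.imread('pics/top1.png'); b=cv2.imread('pics/scene1.png')
A=cv2.resize(a[205:265,170:300],None,fx=6,fy=6,interpolation=cv2.INTER_CUBIC)[:, :780]
B=cv2.resize(a[205:265,360:450],None,fx=4,fy=4,interpolation=cv2.INTER_CUBIC)
C=cv2.resize(b[310:370,350:420],None,fx=4,fy=4,interpolation=cv2.INTER_CUBIC)
W=np.zeros((600,800,3),np.uint8);W[:360,:780]=A;W[360:600,:360]=B;W[360:600,400:680]=C
cv2.imwrite('pics/c1.png',W)
f='top1.png'
print('jar',ray(f,419,236,.069),'tin',ray(f,377,232,.058),'pad',ray(f,272.5,229.5,.015),'knob',ray(f,186,235,.285))
for p in[(222,214),(291,212),(294,243),(222,249)]: print(ray(f,*p,.012))
```

```text
jar [ 0.43776333 -0.31522752  0.069     ] tin [ 0.45007948 -0.20327238  0.058     ] pad [0.46079288 0.08474417 0.015     ] knob [0.45417465 0.24246104 0.285     ]
[0.50655074 0.22693383 0.012     ]
[0.50955101 0.03228747 0.012     ]
[0.42183033 0.02468825 0.012     ]
[0.40831729 0.22667007 0.012     ]
```

View pics/c1.png

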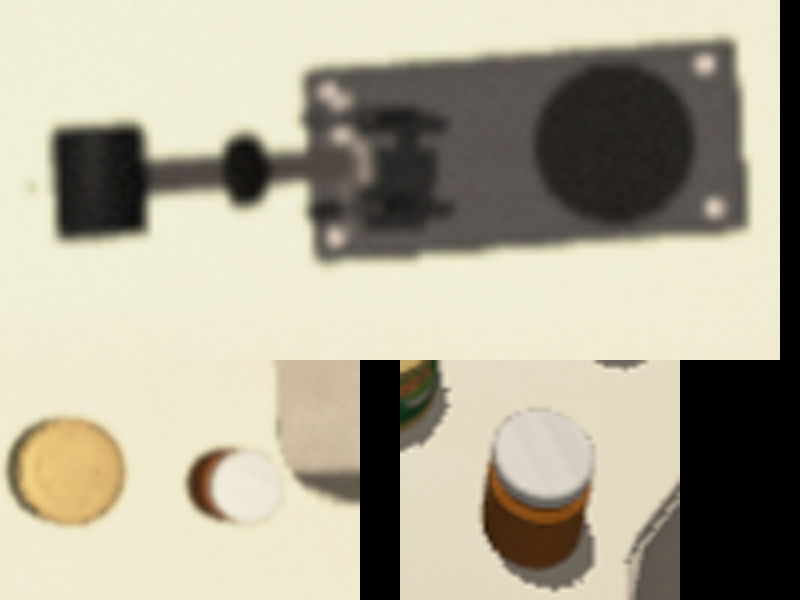

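The crop confirms it: amber glass with a silver lid, lid centre at about (421.5,236.5) in the top view. The pad is at (272.3,228.8) and the knob at (186.3,235.5).

Run:
```python
from h import *
f='top1.png'
g=lambda x,y,z: ray(f,170+x/6,205+y/6,z)
print('jar',ray(f,421.5,236.5,.069),'pad',g(614,143,.015),'knob',g(98,183,.285))
a,b,c,d=g(305,72,.012),g(735,42,.012),g(747,225,.012),g(318,260,.012)
for p,q in((b,a),(c,d)): print(np.degrees(np.arctan2(*(q-p)[[1,0]])))
print(a,b,c,d)
from scipy.spatial.transform import Rotation as Ro
s=env.observe();R=s['tool_rot'];
T=np.array([[0,1,0],[1,0,0],[0,0,-1.]])
print(R.T@(np.array([.437,-.322,.26])-s['position'])/.5, Ro.from_matrix(R.T@T).as_rotvec(True)/120)
```

```text
jar [ 0.43631016 -0.32200772  0.069     ] pad [0.46267446 0.08520063 0.015     ] knob [0.45311743 0.24175792 0.285     ]
93.21798763921207
93.73075503308614
[0.49812751 0.23018156 0.012     ] [0.50949306 0.02803239 0.012     ] [0.42321289 0.02326263 0.012     ] [0.41013094 0.22388721 0.012     ]
[-1.04970645 -1.37682903 -0.01898315] [-6.12419529e-04  2.40052673e-04  5.70111269e-01]
```

Emit:
arm_command(commands=[-1, -0.52, -0.69, -0.06, 0, 0, 0.54, -1, -0.52, -0.69, -0.06, 0, 0, 0.54, -1, -0.52, -0.69, -0.06, 0, 0, 0.54, -1, -0.52, -0.69, -0.06, 0, 0, 0.54, -1, -0.52, -0.69, -0.06, 0, 0, 0.54, -1, -0.52, -0.69, -0.06, 0, 0, 0.54, -1, -0.52, -0.69, -0.06, 0, 0, 0.54, -1, -0.52, -0.69, -0.06, 0, 0, 0.54, -1, -0.52, -0.69, -0.06, 0, 0, 0.54, -1, -0.52, -0.69, -0.06, 0, 0, 0.54, -1, -0.52, -0.69, -0.06, 0, 0, 0.54, -1, -0.52, -0.69, -0.06, 0, 0, 0.54], newtons=40)

```text
time_s: 1.1
position: [0.318, 0.0922, 0.2804]
tool_rot: [[-0.058, 0.998, 0.0], [0.998, 0.058, -0.001], [-0.001, 0.0, -1.0]]
ft_force: [-0.4, 0.6, 0.2]
grip_width: 0.0852
gripper_force: 0.0
```

```bash
cat >> h.py <<'E'
from scipy.spatial.transform import Rotation as Ro
def tgt(p,yaw=3.4):
    s=env.observe();R=s['tool_rot'];c,n=np.cos(np.radians(yaw)),np.sin(np.radians(yaw))
    T=np.array([[-n,c,0],[c,n,0],[0,0,-1.]])
    print('t',s['time_s'],'shift',np.round(R.T@(np.array(p)-s['position'])/.5,4),'turn',np.round(Ro.from_matrix(R.T@T).as_rotvec(True)/120,4))
E
python3 - <<'E'
from h import *
tgt([.437,-.322,.2]); print(env.observe()['position'])
E
```

```text
t 1.1 shift [-0.8407  0.1897  0.1615] turn [ 0.0002  0.0003 -0.0008]
[0.31804815 0.09224141 0.2804452 ]
```

Emit:
arm_command(commands=[-1, -0.84, 0.19, 0.12, 0, 0, 0, -1, -0.84, 0.19, 0.12, 0, 0, 0, -1, -0.84, 0.19, 0.12, 0, 0, 0, -1, -0.84, 0.19, 0.12, 0, 0, 0, -1, -0.84, 0.19, 0.12, 0, 0, 0, -1, -0.84, 0.19, 0.12, 0, 0, 0, -1, -0.84, 0.19, 0.12, 0, 0, 0, -1, -0.84, 0.19, 0.12, 0, 0, 0, -1, -0.84, 0.19, 0.12, 0, 0, 0, -1, -0.84, 0.19, 0.12, 0, 0, 0, -1, -0.84, 0.19, 0.12, 0, 0, 0, -1, -0.84, 0.19, 0.12, 0, 0, 0])

```text
time_s: 2.1
position: [0.4393, -0.3206, 0.2184]
tool_rot: [[-0.061, 0.998, -0.001], [0.998, 0.061, 0.001], [0.001, -0.001, -1.0]]
ft_force: [-0.4, 0.2, 0.2]
grip_width: 0.0857
gripper_force: 0.0
```

Run:
```python
from h import *
snap('wrist','w1.png'); print(env.observe()['position'],proj('w1.png',[.437,-.322,.069]))
```

```text
[ 0.43887018 -0.31856827  0.21897004] [315.14672992 191.39018004]
```

View pics/w1.png

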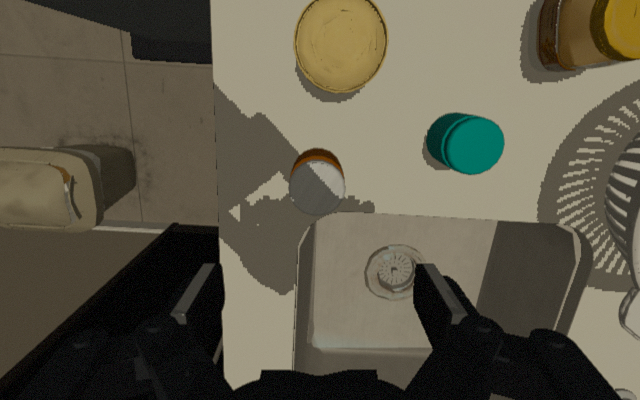

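The wrist view shows the jar's lid centred at about (317.5,187.5), the tin at (341,44), and the sink edge just below the jar.

Run:
```python
from h import *
p=ray('w1.png',317.5,187.5,.069);print(p); tgt([p[0],p[1],.028])
```

```text
[ 0.43882381 -0.31837221  0.069     ]
t 2.15 shift [-0.0004  0.0004  0.3819] turn [-0.0006 -0.0009  0.0013]
```

Emit:
arm_command(commands=[-1, -0.002, 0, 0.08, 0, 0, 0, -1, -0.002, 0, 0.16, 0, 0, 0, -1, -0.002, 0, 0.22, 0, 0, 0, -1, -0.002, 0, 0.28, 0, 0, 0, -1, -0.002, 0, 0.32, 0, 0, 0, -1, -0.002, 0, 0.35, 0, 0, 0, -1, -0.002, 0, 0.37, 0, 0, 0, -1, -0.002, 0, 0.382, 0, 0, 0, -1, -0.002, 0, 0.382, 0, 0, 0, -1, -0.002, 0, 0.382, 0, 0, 0])

```text
time_s: 2.98
position: [0.4389, -0.319, 0.0301]
tool_rot: [[-0.064, 0.998, 0.001], [0.998, 0.064, -0.001], [-0.001, 0.001, -1.0]]
ft_force: [-0.4, 0.5, 0.0]
grip_width: 0.0853
gripper_force: 0.0
```

Emit:
arm_command(commands=[1, 0, 0, 0, 0, 0, 0, 1, 0, 0, 0, 0, 0, 0, 1, 0, 0, 0, 0, 0, 0, 1, 0, 0, 0, 0, 0, 0, 1, 0, 0, 0, 0, 0, 0, 1, 0, 0, 0, 0, 0, 0, 1, 0, 0, 0, 0, 0, 0, 1, 0, 0, 0, 0, 0, 0, 1, 0, 0, 0, 0, 0, 0, 1, 0, 0, 0, 0, 0, 0, 1, 0, 0, 0, 0, 0, 0, 1, 0, 0, 0, 0, 0, 0], newtons=40)

```text
time_s: 3.98
position: [0.4386, -0.3194, 0.0302]
tool_rot: [[-0.063, 0.998, 0.001], [0.998, 0.063, -0.001], [-0.001, 0.001, -1.0]]
ft_force: [-1.7, 0.9, 6.7]
grip_width: 0.0508
gripper_force: 41.8
```

Emit:
arm_command(commands=[1, 0, 0, -0.03, 0, 0, 0, 1, 0, 0, -0.08, 0, 0, 0, 1, 0, 0, -0.14, 0, 0, 0, 1, 0, 0, -0.2, 0, 0, 0, 1, 0.05, 0, -0.26, 0, 0, 0, 1, 0.11, 0, -0.28, 0, 0, 0, 1, 0.18, 0, -0.28, 0, 0, 0, 1, 0.26, 0, -0.28, 0, 0, 0, 1, 0.34, 0, -0.28, 0, 0, 0, 1, 0.42, 0, -0.28, 0, 0, 0, 1, 0.48, 0, -0.28, 0, 0, 0, 1, 0.52, 0, -0.28, 0, 0, 0])

```text
time_s: 4.98
position: [0.421, -0.0569, 0.1694]
tool_rot: [[-0.065, 0.998, -0.001], [0.998, 0.065, 0.001], [0.001, -0.001, -1.0]]
ft_force: [-0.4, -0.3, -3.4]
grip_width: 0.0509
gripper_force: 43.1
```

Run:
```python
from h import *
snap('wrist','w2.png'); s=env.observe();print(s['position'],s['ft_force'],s['grip_width'],proj('w2.png',[.4627,.0852,.015]),proj('w2.png',[.4531,.2418,.285]))
```

```text
[ 0.42045374 -0.05491974  0.16930337] [-2.75314409  2.40667769 -2.5406575 ] 0.05075384545607939 [385.74217133   9.38375795] [  35.71834195 1347.24100231]
```

View pics/w2.png

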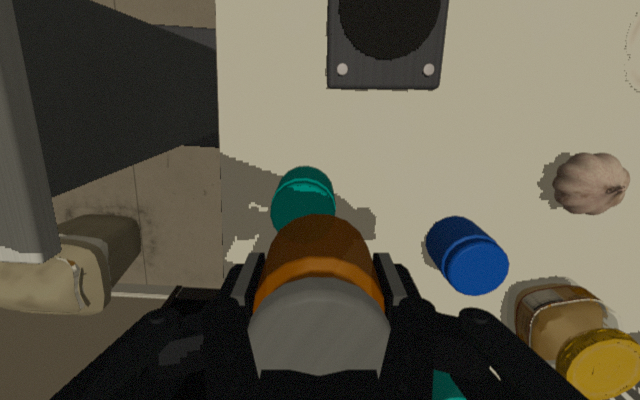

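The wrist view shows the jar held upright with its lid at about (320,330), and the pad partly visible, centred near (389,9). I'll advance and look again.

Emit:
arm_command(commands=[1, 0.04, 0.03, 0, 0, 0, 0, 1, 0.09, 0.06, 0, 0, 0, 0, 1, 0.13, 0.08, 0, 0, 0, 0, 1, 0.14, 0.08, 0, 0, 0, 0, 1, 0.14, 0.08, 0, 0, 0, 0, 1, 0.14, 0.08, 0, 0, 0, 0])

```text
time_s: 5.53
position: [0.4572, 0.0124, 0.1692]
tool_rot: [[-0.063, 0.998, -0.001], [0.998, 0.063, -0.0], [-0.0, -0.001, -1.0]]
ft_force: [0.3, -0.3, -2.6]
grip_width: 0.0507
gripper_force: 43.2
```

Run:
```python
from h import *
d=snap('wrist','w3.png'); s=env.observe();P=s['position'];print(P,proj('w3.png',[.4627,.0852,.015]),proj('w3.png',P+[0,0,.041]))
a=cv2.imread('pics/w3.png'); cv2.imwrite('pics/w3c.png',cv2.resize(a[:,200:480],None,fx=1.5,fy=1.5))
```

```text
[0.45724079 0.01202261 0.16924896] [330.20259591 102.47611498] [316.27799765 363.15560401]
```

View pics/w3c.png

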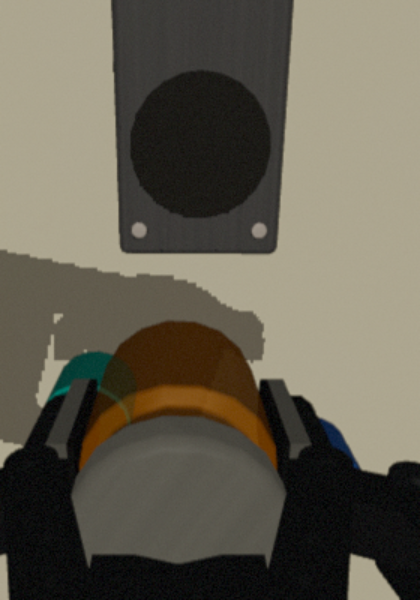

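Run:
```python
from h import *
for u,v in((333.7,95.7),(332,95.7),(200+130/1.5,96),(200+271/1.5,96),(333.7,70/1.5),(333.7,217/1.5)): print(ray('w3.png',u,v,.015))
# lid far rim / near: visible widest row
print(ray('w3.png',319.4,490/1.5,.2102))
for x,y in((123,252),(276,252),(112,0),(294,0)): print(ray('w3.png',200+x/1.5,y/1.5,.012))
```

```text
[0.46511538 0.09059623 0.015     ]
[0.46375078 0.09050921 0.015     ]
[0.4273661  0.08795825 0.015     ]
[0.50284092 0.09277128 0.015     ]
[0.46229684 0.12649368 0.015     ]
[0.46819468 0.05137771 0.015     ]
[0.45732786 0.02609443 0.2102    ]
[0.42502371 0.02781086 0.012     ]
[0.51365096 0.03347418 0.012     ]
[0.41586716 0.15578286 0.012     ]
[0.50637538 0.16154104 0.012     ]
```

Emit:
arm_command(commands=[1, 0.04, 0.006, 0, 0, 0, 0, 1, 0.09, 0.014, 0, 0, 0, 0, 1, 0.13, 0.02, 0.03, 0, 0, 0, 1, 0.148, 0.023, 0.08, 0, 0, 0, 1, 0.151, 0.023, 0.13, 0, 0, 0, 1, 0.151, 0.023, 0.17, 0, 0, 0, 1, 0.151, 0.023, 0.2, 0, 0, 0, 1, 0.151, 0.023, 0.22, 0, 0, 0, 1, 0.151, 0.023, 0.232, 0, 0, 0, 1, 0.151, 0.023, 0.238, 0, 0, 0, 1, 0.151, 0.023, 0.242, 0, 0, 0, 1, 0.151, 0.023, 0.242, 0, 0, 0])

```text
time_s: 6.58
position: [0.4646, 0.0883, 0.0485]
tool_rot: [[-0.062, 0.998, 0.0], [0.998, 0.062, -0.0], [-0.0, 0.0, -1.0]]
ft_force: [0.6, -0.1, -2.8]
grip_width: 0.0507
gripper_force: 43.2
```

Emit:
arm_command(commands=[1, 0, 0, 0.002, 0, 0, 0, 1, 0, 0, 0.004, 0, 0, 0, 1, 0, 0, 0.006, 0, 0, 0, 1, 0, 0, 0.006, 0, 0, 0, 1, 0, 0, 0.006, 0, 0, 0])

```text
time_s: 7.0
position: [0.4644, 0.0887, 0.0454]
tool_rot: [[-0.063, 0.998, 0.0], [0.998, 0.063, -0.0], [-0.0, 0.0, -1.0]]
ft_force: [0.4, 0.3, -2.4]
grip_width: 0.0508
gripper_force: 43.2
```

Emit:
arm_command(commands=[1, 0, 0, 0.001, 0, 0, 0, 1, 0, 0, 0.002, 0, 0, 0, 1, 0, 0, 0.003, 0, 0, 0, 1, 0, 0, 0.003, 0, 0, 0])

```text
time_s: 7.33
position: [0.4644, 0.0888, 0.0452]
tool_rot: [[-0.063, 0.998, 0.001], [0.998, 0.063, -0.0], [-0.0, 0.001, -1.0]]
ft_force: [-4.3, 0.1, 15.0]
grip_width: 0.0506
gripper_force: 45.3
```

Emit:
arm_command(commands=[1, 0, 0, -0.002, 0, 0, 0, 1, 0, 0, -0.002, 0, 0, 0, -1, 0, 0, -0.002, 0, 0, 0, -1, 0, 0, -0.002, 0, 0, 0, -1, 0, 0, -0.002, 0, 0, 0, -1, 0, 0, -0.002, 0, 0, 0, -1, 0, 0, -0.002, 0, 0, 0, -1, 0, 0, -0.002, 0, 0, 0, -1, 0, 0, -0.002, 0, 0, 0])

```text
time_s: 8.08
position: [0.4644, 0.0887, 0.0448]
tool_rot: [[-0.063, 0.998, 0.0], [0.998, 0.063, -0.0], [-0.0, 0.0, -1.0]]
ft_force: [0.2, 0.1, 0.2]
grip_width: 0.0851
gripper_force: 0.0
```

Emit:
arm_command(commands=[-1, 0, 0, -0.04, 0, 0, 0, -1, 0, 0, -0.1, 0, 0, 0, -1, 0, 0, -0.18, 0, 0, 0, -1, 0, 0, -0.25, 0, 0, 0, -1, -0.06, 0, -0.32, 0, 0, 0, -1, -0.12, 0, -0.4, 0, 0, 0, -1, -0.16, 0, -0.48, 0, 0, 0, -1, -0.18, 0, -0.55, 0, 0, 0, -1, -0.18, 0, -0.62, 0, 0, 0, -1, -0.18, 0, -0.64, 0, 0, 0, -1, -0.18, 0, -0.64, 0, 0, 0])

```text
time_s: 9.0
position: [0.4706, -0.0016, 0.3683]
tool_rot: [[-0.062, 0.998, 0.007], [0.998, 0.062, -0.002], [-0.002, 0.007, -1.0]]
ft_force: [0.7, -0.1, -0.3]
grip_width: 0.0854
gripper_force: 0.0
```

Run:
```python
from h import *
snap('wrist','w4.png'); s=env.observe();P=s['position'];print(P,s['tool_rot'],proj('w4.png',[.4647,.0892,.015]),proj('w4.png',[.4647,.0892,.084]),proj('w4.png',[.455,.245,.285]))
```

```text
[ 0.47015248 -0.00129962  0.36570013] [[-6.26491312e-02  9.98032271e-01  2.58309827e-03]
 [ 9.98035253e-01  6.26511004e-02 -6.88509171e-04]
 [-8.48988321e-04  2.53488864e-03 -9.99996427e-01]] [315.89505503  82.02857285] [315.88412005  80.93032461] [ 315.00277871 -309.11278502]
```

View pics/w4.png

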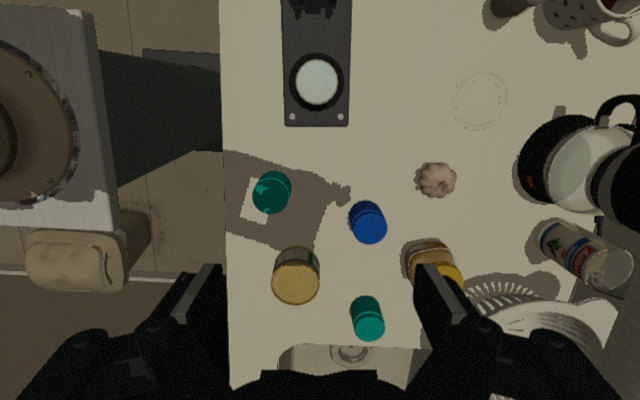

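The wrist view shows the lid at about (317.5,81.5) over the pad at (317,82), so the jar is upright, centred and released. The knob is next.

Emit:
arm_command(commands=[-1, 0.05, 0, -0.03, 0, 0, 0, -1, 0.12, 0, -0.06, 0, 0, 0, -1, 0.19, 0, -0.07, 0, 0, 0, -1, 0.26, -0.007, -0.07, 0, 0, 0, -1, 0.31, -0.007, -0.07, 0, 0, 0, -1, 0.34, -0.007, -0.07, 0, 0, 0, -1, 0.34, -0.007, -0.07, 0, 0, 0, -1, 0.34, -0.007, -0.07, 0, 0, 0])

```text
time_s: 9.72
position: [0.4555, 0.1688, 0.3982]
tool_rot: [[-0.065, 0.998, -0.003], [0.998, 0.065, -0.001], [-0.0, -0.003, -1.0]]
ft_force: [-0.3, -0.6, 0.6]
grip_width: 0.0851
gripper_force: 0.0
```

Run:
```python
from h import *
snap('wrist','w5.png'); s=env.observe();P=s['position'];print(P,proj('w5.png',[.455,.245,.285]),proj('w5.png',[.455,.245,.301]))
```

```text
[0.45571712 0.16806752 0.39852244] [324.3647094   98.91308903] [324.71722346  99.60877322]
```

View pics/w5.png

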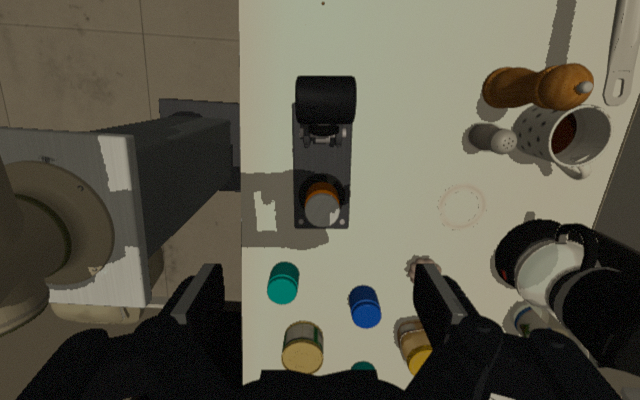

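The wrist view shows the knob at (326,100), spanning u 296..356, within 2 px of the prediction, so it is at about (0.456, 0.2445, 0.285).

Emit:
arm_command(commands=[-1, 0.06, 0.004, 0, 0, 0, 0, -1, 0.12, 0.008, 0, 0, 0, 0, -1, 0.153, 0.011, 0, 0, 0, 0, -1, 0.153, 0.011, 0.04, 0, 0, 0, -1, 0.153, 0.011, 0.09, 0, 0, 0, -1, 0.153, 0.011, 0.14, 0, 0, 0, -1, 0.153, 0.011, 0.18, 0, 0, 0, -1, 0.153, 0.011, 0.21, 0, 0, 0, -1, 0.153, 0.011, 0.227, 0, 0, 0, -1, 0.153, 0.011, 0.227, 0, 0, 0, -1, 0.153, 0.011, 0.227, 0, 0, 0])

```text
time_s: 10.68
position: [0.4568, 0.2445, 0.2866]
tool_rot: [[-0.062, 0.998, -0.0], [0.998, 0.062, -0.0], [-0.0, -0.0, -1.0]]
ft_force: [0.1, 0.3, -0.1]
grip_width: 0.0858
gripper_force: 0.0
```

Emit:
arm_command(commands=[1, 0, 0, 0, 0, 0, 0, 1, 0, 0, 0, 0, 0, 0, 1, 0, 0, 0, 0, 0, 0, 1, 0, 0, 0, 0, 0, 0, 1, 0, 0, 0, 0, 0, 0, 1, 0, 0, 0, 0, 0, 0, 1, 0, 0, 0, 0, 0, 0, 1, 0, 0, 0, 0, 0, 0, 1, 0, 0, 0, 0, 0, 0, 1, 0, 0, 0, 0, 0, 0, 1, 0, 0, 0, 0, 0, 0, 1, 0, 0, 0, 0, 0, 0], newtons=40)

```text
time_s: 11.68
position: [0.4548, 0.2452, 0.2872]
tool_rot: [[-0.063, 0.998, -0.003], [0.998, 0.063, 0.0], [0.0, -0.003, -1.0]]
ft_force: [-10.0, 0.4, 7.5]
grip_width: 0.0394
gripper_force: 42.2
```

```bash
cat > arc.py <<'E'
from h import *
# rows along arc: shift (tool units) for lever angles; dirn = press x axis, from known current angle th0
s=env.observe();R=s['tool_rot']; print(s['time_s'],s['position'],s['grip_width'],s['gripper_force'],s['ft_force'])
d=np.array([-.0593,.998,0])
def pt(t,c=np.array([.465,.089,0])): 
    a=1.8-t; return c+d*(.11-.2*np.cos(a))+np.array([0,0,.09+.2*np.sin(a)])
def rows(t0,ts):
    for t in ts: print(round(t,3),np.round(R.T@(pt(t)-pt(t0))/.5,4))
print('lever angle est from pose:',1.8-np.arctan2(s['position'][2]-.09,.11-(s['position']-[.465,.089,0])@d), 'radius', np.hypot(s['position'][2]-.09,.11-(s['position']-[.465,.089,0])@d))
E
python3 - <<'E'
from arc import *
rows(0,np.arange(0,1.85,.1))
E
```

```text
11.6833 [0.454835   0.2451645  0.28722596] 0.039378406746293906 42.184613943099976 [-10.00905464   0.38025843   7.47757165]
lever angle est from pose: -0.0021216698538197853 radius 0.20262314954614027
0.0 [0. 0. 0.]
0.1 [-0.0393 -0.0002 -0.0071]
0.2 [-0.0792 -0.0003 -0.0103]
0.3 [-0.1191 -0.0005 -0.0095]
0.4 [-0.1588 -0.0007 -0.0047]
0.5 [-0.1978 -0.0008  0.0041]
0.6 [-0.2358 -0.0009  0.0167]
0.7 [-0.2723 -0.001   0.033 ]
0.8 [-0.3069 -0.0011  0.0529]
0.9 [-0.3395 -0.0012  0.0761]
1.0 [-0.3695 -0.0012  0.1025]
1.1 [-0.3968 -0.0012  0.1317]
1.2 [-0.421  -0.0012  0.1636]
1.3 [-0.4419 -0.0012  0.1976]
1.4 [-0.4593 -0.0012  0.2336]
1.5 [-0.473  -0.0012  0.2712]
1.6 [-0.4829 -0.0011  0.3099]
1.7 [-0.4889 -0.001   0.3495]
1.8 [-0.4909 -0.0009  0.3894]
```

Emit:
arm_command(commands=[1, -0.02, -0.002, -0.004, 0, 0, 0, 1, -0.039, -0.004, -0.007, 0, 0, 0, 1, -0.059, -0.004, -0.009, 0, 0, 0, 1, -0.079, -0.004, -0.01, 0, 0, 0, 1, -0.099, -0.004, -0.01, 0, 0, 0, 1, -0.119, -0.004, -0.01, 0, 0, 0, 1, -0.139, -0.004, -0.008, 0, 0, 0, 1, -0.159, -0.004, -0.005, 0, 0, 0, 1, -0.178, -0.004, 0, 0, 0, 0, 1, -0.198, -0.004, 0.004, 0, 0, 0, 1, -0.217, -0.004, 0.01, 0, 0, 0, 1, -0.236, -0.004, 0.017, 0, 0, 0], newtons=40)

```text
time_s: 12.68
position: [0.4619, 0.126, 0.2784]
tool_rot: [[-0.063, 0.998, 0.001], [0.998, 0.063, -0.0], [-0.0, 0.001, -1.0]]
ft_force: [-2.6, 1.7, 7.7]
grip_width: 0.0397
gripper_force: 44.8
```

Run:
```python
from arc import *
rows(.6,np.arange(.6,1.85,.05))
```

```text
12.6833 [0.46192002 0.12598054 0.27842842] 0.03971580403031058 44.796536564826965 [-2.59184474  1.73471501  7.72552474]
lever angle est from pose: 0.5984022797251931 radius 0.202042699732753
0.6 [0. 0. 0.]
0.65 [-0.0184 -0.0001  0.0077]
0.7 [-0.0365 -0.0001  0.0163]
0.75 [-0.0541 -0.0002  0.0259]
0.8 [-0.0711 -0.0003  0.0362]
0.85 [-0.0877 -0.0003  0.0475]
0.9 [-0.1037 -0.0004  0.0595]
0.95 [-0.119  -0.0004  0.0723]
1.0 [-0.1337 -0.0005  0.0859]
1.05 [-0.1477 -0.0006  0.1002]
1.1 [-0.1609 -0.0006  0.1152]
1.15 [-0.1734 -0.0007  0.1308]
1.2 [-0.1851 -0.0007  0.147 ]
1.25 [-0.196  -0.0008  0.1638]
1.3 [-0.206  -0.0008  0.1811]
1.35 [-0.2151 -0.0009  0.1989]
1.4 [-0.2234 -0.0009  0.2171]
1.45 [-0.2307 -0.0009  0.2357]
1.5 [-0.2371 -0.001   0.2547]
1.55 [-0.2425 -0.001   0.2739]
1.6 [-0.2469 -0.001   0.2934]
1.65 [-0.2504 -0.0011  0.3131]
1.7 [-0.2529 -0.0011  0.333 ]
1.75 [-0.2544 -0.0011  0.3529]
1.8 [-0.2549 -0.0011  0.3729]
```

Emit:
arm_command(commands=[1, -0.018, -0.001, 0.009, 0, 0, 0, 1, -0.037, -0.001, 0.018, 0, 0, 0, 1, -0.054, -0.001, 0.028, 0, 0, 0, 1, -0.071, -0.001, 0.038, 0, 0, 0, 1, -0.088, -0.001, 0.05, 0, 0, 0, 1, -0.104, -0.001, 0.062, 0, 0, 0, 1, -0.119, -0.001, 0.074, 0, 0, 0, 1, -0.134, -0.001, 0.088, 0, 0, 0, 1, -0.148, -0.001, 0.102, 0, 0, 0, 1, -0.161, -0.001, 0.117, 0, 0, 0, 1, -0.173, -0.001, 0.133, 0, 0, 0, 1, -0.185, -0.001, 0.149, 0, 0, 0])

```text
time_s: 13.68
position: [0.4675, 0.0328, 0.2039]
tool_rot: [[-0.062, 0.998, 0.002], [0.998, 0.062, -0.003], [-0.003, 0.001, -1.0]]
ft_force: [-0.4, -3.3, 8.3]
grip_width: 0.0393
gripper_force: 52.9
```

Run:
```python
from arc import *
rows(1.2,np.arange(1.25,1.86,.05))
```

```text
13.6833 [0.46754702 0.03275225 0.20392621] 0.03930461026259627 52.86863565444946 [-0.41904589 -3.28246633  8.33209943]
lever angle est from pose: 1.1993299944541758 radius 0.20156961824221176
1.25 [-0.0108 -0.0001  0.0168]
1.3 [-0.0208 -0.0001  0.0341]
1.35 [-0.0299 -0.0002  0.052 ]
1.4 [-0.0381 -0.0002  0.0702]
1.45 [-0.0454 -0.0003  0.0888]
1.5 [-0.0517 -0.0003  0.1078]
1.55 [-0.0571 -0.0003  0.1271]
1.6 [-0.0615 -0.0004  0.1466]
1.65 [-0.0649 -0.0004  0.1663]
1.7 [-0.0673 -0.0005  0.1861]
1.75 [-0.0688 -0.0005  0.2061]
1.8 [-0.0692 -0.0005  0.226 ]
1.85 [-0.0687 -0.0005  0.246 ]
```

Now toward 1.7, slowing down, with a firmer grip.

Emit:
arm_command(commands=[1, -0.011, 0, 0.017, 0, 0, 0, 1, -0.021, 0, 0.034, 0, 0, 0, 1, -0.03, 0, 0.052, 0, 0, 0, 1, -0.038, 0, 0.07, 0, 0, 0, 1, -0.045, 0, 0.089, 0, 0, 0, 1, -0.052, 0, 0.108, 0, 0, 0, 1, -0.057, 0, 0.127, 0, 0, 0, 1, -0.061, 0, 0.147, 0, 0, 0, 1, -0.065, 0, 0.166, 0, 0, 0, 1, -0.067, 0, 0.18, 0, 0, 0, 1, -0.067, 0, 0.186, 0, 0, 0, 1, -0.067, 0, 0.186, 0, 0, 0], newtons=50)

```text
time_s: 14.68
position: [0.4696, -0.0012, 0.1103]
tool_rot: [[-0.062, 0.998, 0.0], [0.998, 0.062, -0.004], [-0.004, 0.0, -1.0]]
ft_force: [-1.8, -10.1, 6.9]
grip_width: 0.0396
gripper_force: 55.3
```

```bash
python3 -c "
from arc import *"
```

```text
14.6833 [ 0.46961734 -0.00115655  0.11026488] 0.03957361564511531 55.34310758113861 [ -1.78805755 -10.09319301   6.94402794]
lever angle est from pose: 1.699145477932066 radius 0.201272819038047
```

Emit:
arm_command(commands=[1, -0.002, 0, 0.005, 0, 0, 0, 1, -0.003, 0, 0.01, 0, 0, 0, 1, -0.004, 0, 0.015, 0, 0, 0, 1, -0.004, 0, 0.02, 0, 0, 0, 1, -0.004, 0, 0.025, 0, 0, 0, 1, -0.004, 0, 0.03, 0, 0, 0, 1, -0.004, 0, 0.035, 0, 0, 0, 1, -0.004, 0, 0.04, 0, 0, 0, 1, -0.004, 0, 0.04, 0, 0, 0])

```text
time_s: 15.43
position: [0.4697, -0.0024, 0.0909]
tool_rot: [[-0.063, 0.998, 0.001], [0.998, 0.063, -0.002], [-0.003, 0.001, -1.0]]
ft_force: [-1.2, -5.0, 10.4]
grip_width: 0.0394
gripper_force: 55.7
```

Emit:
arm_command(commands=[1, 0, 0, 0.003, 0, 0, 0, 1, 0, 0, 0.006, 0, 0, 0, 1, 0, 0, 0.008, 0, 0, 0, 1, 0, 0, 0.008, 0, 0, 0, 1, 0, 0, 0.008, 0, 0, 0])

```text
time_s: 15.85
position: [0.4697, -0.0024, 0.0871]
tool_rot: [[-0.063, 0.998, 0.001], [0.998, 0.063, -0.002], [-0.003, 0.001, -1.0]]
ft_force: [-2.0, -4.9, 12.1]
grip_width: 0.0396
gripper_force: 56.0
```

Emit:
arm_command(commands=[1, 0, 0, 0.002, 0, 0, 0, 1, 0, 0, 0.004, 0, 0, 0, 1, 0, 0, 0.006, 0, 0, 0, 1, 0, 0, 0.006, 0, 0, 0])

```text
time_s: 16.18
position: [0.4697, -0.0024, 0.0841]
tool_rot: [[-0.063, 0.998, 0.001], [0.998, 0.063, -0.002], [-0.002, 0.001, -1.0]]
ft_force: [-1.9, -4.5, 12.1]
grip_width: 0.0396
gripper_force: 56.0
```

Emit:
arm_command(commands=[1, 0, 0, 0.002, 0, 0, 0, 1, 0, 0, 0.004, 0, 0, 0, 1, 0, 0, 0.004, 0, 0, 0, 1, 0, 0, 0.004, 0, 0, 0])

```text
time_s: 16.52
position: [0.4697, -0.0024, 0.0822]
tool_rot: [[-0.063, 0.998, 0.001], [0.998, 0.063, -0.002], [-0.002, 0.001, -1.0]]
ft_force: [-2.8, -5.4, 12.7]
grip_width: 0.0398
gripper_force: 56.1
```

Run:
```python
from h import *
snap('scene','s2.png'); 
a=cv2.imread('pics/s2.png')[180:280,190:310]; cv2.imwrite('pics/s2c.png',cv2.resize(a,None,fx=6,fy=6,interpolation=cv2.INTER_CUBIC))
```

```text
(no output)
```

View pics/s2c.png

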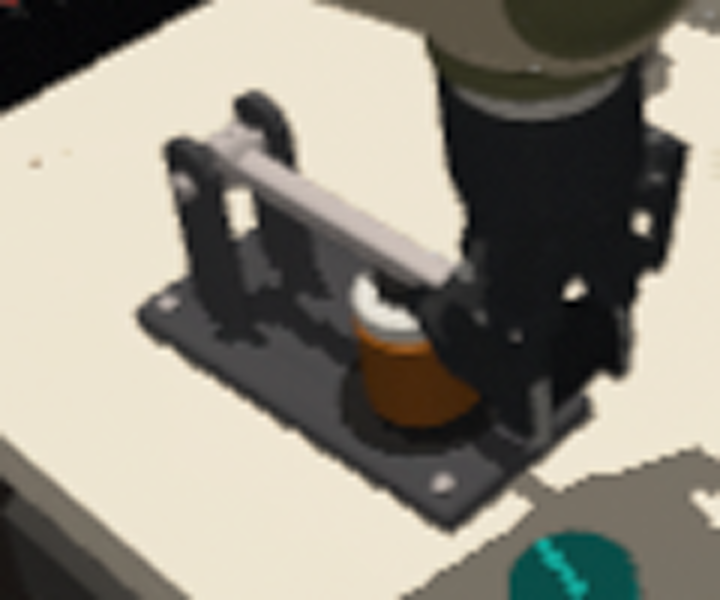

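The scene crop shows the lever near level, its foot on the lid, and little gap left under the lid. I'll go down until the stop is felt, gripping harder.

Emit:
arm_command(commands=[1, 0, 0, 0, 0, 0, 0, 1, 0, 0, 0, 0, 0, 0, 1, 0, 0, 0.002, 0, 0, 0, 1, 0, 0, 0.004, 0, 0, 0, 1, 0, 0, 0.006, 0, 0, 0, 1, 0, 0, 0.006, 0, 0, 0], newtons=80)

```text
time_s: 17.07
position: [0.4697, -0.0023, 0.0801]
tool_rot: [[-0.063, 0.998, 0.002], [0.998, 0.063, -0.002], [-0.002, 0.002, -1.0]]
ft_force: [-6.4, -4.4, 26.2]
grip_width: 0.0392
gripper_force: 80.8
```

Emit:
arm_command(commands=[1, 0, 0, 0.002, 0, 0, 0, 1, 0, 0, 0.004, 0, 0, 0, 1, 0, 0, 0.004, 0, 0, 0, 1, 0, 0, 0.004, 0, 0, 0])

```text
time_s: 17.4
position: [0.4698, -0.0023, 0.0795]
tool_rot: [[-0.063, 0.998, 0.003], [0.998, 0.063, -0.003], [-0.003, 0.003, -1.0]]
ft_force: [-11.3, -4.5, 45.1]
grip_width: 0.0392
gripper_force: 82.9
```

Run:
```python
from h import *
s=env.observe(); print(s['position'],s['ft_force'],s['wrist_torque'])
snap('wrist','w6.png')
a=cv2.imread('pics/w6.png')[:,200:440]; cv2.imwrite('pics/w6c.png',cv2.resize(a,None,fx=1.5,fy=1.5,interpolation=cv2.INTER_CUBIC))
```

```text
[ 0.46979528 -0.00232111  0.07948321] [-11.29402645  -4.50732526  45.08488359] [ 0.26278808  2.09987261 -0.29354272]
```

View pics/w6c.png

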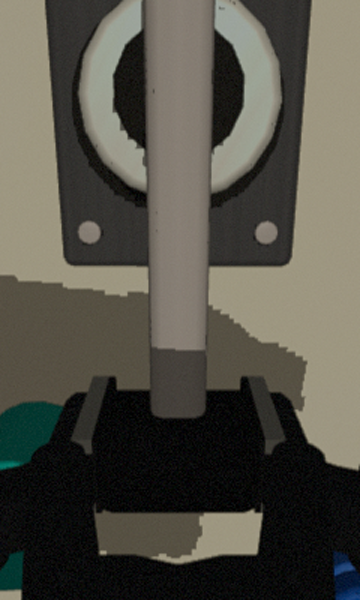

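The wrist view shows the knob still between the pads and the foot centred on the lid. Force rose to 45 N over 0.6 mm, so the lever is on its stop (1.83) and the lid is home. Next is a slow return of about 6 s.

Run:
```python
from arc import *
for a,b in((1.83,1.5),(1.5,1.2),(1.2,.9),(.9,.6),(.6,.3),(.3,0)):
    print(a,b); rows(a,np.linspace(a,b,7)[1:])
```

```text
17.45 [ 0.46977839 -0.00231359  0.07948823] 0.03904526091738601 82.9092264175415 [-11.70095141  -2.46981876  44.52024778]
lever angle est from pose: 1.8521424893528362 radius 0.2016884431155186
1.83 1.5
1.775 [-0.0001  0.0001 -0.022 ]
1.72 [ 0.001   0.0001 -0.044 ]
1.665 [ 0.0033  0.0002 -0.0658]
1.61 [ 0.0068  0.0003 -0.0876]
1.555 [ 0.0114  0.0003 -0.1091]
1.5 [ 0.0173  0.0004 -0.1303]
1.5 1.2
1.45 [ 0.0063  0.0001 -0.019 ]
1.4 [ 0.0136  0.0001 -0.0376]
1.35 [ 0.0218  0.0002 -0.0558]
1.3 [ 0.0309  0.0003 -0.0737]
1.25 [ 0.0408  0.0004 -0.091 ]
1.2 [ 0.0517  0.0005 -0.1078]
1.2 0.9
1.15 [ 0.0117  0.0001 -0.0163]
1.1 [ 0.0241  0.0002 -0.0319]
1.05 [ 0.0373  0.0003 -0.0469]
1.0 [ 0.0513  0.0003 -0.0612]
0.95 [ 0.0659  0.0004 -0.0748]
0.9 [ 0.0812  0.0005 -0.0877]
0.9 0.6
0.85 [ 0.0159  0.0001 -0.0121]
0.8 [ 0.0324  0.0002 -0.0234]
0.75 [ 0.0495  0.0003 -0.0338]
0.7 [ 0.0671  0.0003 -0.0433]
0.65 [ 0.0851  0.0004 -0.052 ]
0.6 [ 0.1035  0.0005 -0.0598]
0.6 0.3
0.55 [ 0.0188  0.0001 -0.0068]
0.5 [ 0.0379  0.0002 -0.0127]
0.45 [ 0.0573  0.0002 -0.0176]
0.4 [ 0.0769  0.0003 -0.0216]
0.35 [ 0.0966  0.0004 -0.0246]
0.3 [ 0.1165  0.0005 -0.0265]
0.3 0
0.25 [ 0.02    0.0001 -0.001 ]
0.2 [ 0.04    0.0001 -0.0009]
0.15 [0.0599 0.0002 0.0001]
0.1 [0.0798 0.0003 0.0021]
0.05 [0.0996 0.0003 0.0051]
0.0 [0.1192 0.0004 0.0091]
```

Emit:
arm_command(commands=[1, 0, 0, -0.001, 0, 0, 0, 1, 0, 0, -0.003, 0, 0, 0, 1, 0, 0, -0.005, 0, 0, 0, 1, 0, 0, -0.005, 0, 0, 0], newtons=60)

```text
time_s: 17.78
position: [0.4697, -0.0023, 0.0804]
tool_rot: [[-0.063, 0.998, 0.002], [0.998, 0.063, -0.002], [-0.003, 0.002, -1.0]]
ft_force: [-4.3, -3.0, 20.7]
grip_width: 0.0393
gripper_force: 80.3
```

Emit:
arm_command(commands=[1, 0, 0, -0.01, 0, 0, 0, 1, 0, 0, -0.02, 0, 0, 0, 1, 0, 0, -0.031, 0, 0, 0, 1, 0.001, 0, -0.042, 0, 0, 0, 1, 0.002, 0, -0.053, 0, 0, 0, 1, 0.003, 0, -0.064, 0, 0, 0, 1, 0.005, 0, -0.075, 0, 0, 0, 1, 0.007, 0, -0.086, 0, 0, 0, 1, 0.009, 0, -0.097, 0, 0, 0, 1, 0.011, 0, -0.108, 0, 0, 0, 1, 0.014, 0, -0.119, 0, 0, 0, 1, 0.017, 0, -0.13, 0, 0, 0], newtons=60)

```text
time_s: 18.78
position: [0.469, 0.0075, 0.1443]
tool_rot: [[-0.063, 0.998, 0.0], [0.998, 0.063, -0.001], [-0.001, 0.0, -1.0]]
ft_force: [0.9, -3.5, 0.4]
grip_width: 0.0392
gripper_force: 77.9
```

```bash
python3 -c "
from arc import *"
```

```text
18.7833 [0.46904739 0.00747495 0.14434096] 0.039231176080922074 77.86237835884094 [ 0.86852247 -3.48170213  0.36479517]
lever angle est from pose: 1.5236434543284572 radius 0.19915890198694713
```

Emit:
arm_command(commands=[1, 0.003, 0, -0.01, 0, 0, 0, 1, 0.006, 0, -0.019, 0, 0, 0, 1, 0.01, 0, -0.029, 0, 0, 0, 1, 0.014, 0, -0.038, 0, 0, 0, 1, 0.018, 0, -0.047, 0, 0, 0, 1, 0.022, 0, -0.056, 0, 0, 0, 1, 0.026, 0, -0.065, 0, 0, 0, 1, 0.031, 0, -0.074, 0, 0, 0, 1, 0.036, 0, -0.083, 0, 0, 0, 1, 0.041, 0, -0.091, 0, 0, 0, 1, 0.046, 0, -0.1, 0, 0, 0, 1, 0.052, 0, -0.108, 0, 0, 0])

```text
time_s: 19.78
position: [0.4674, 0.0341, 0.1983]
tool_rot: [[-0.063, 0.998, 0.0], [0.998, 0.063, 0.0], [0.0, 0.0, -1.0]]
ft_force: [3.7, -2.5, -0.7]
grip_width: 0.0393
gripper_force: 77.7
```

Emit:
arm_command(commands=[1, 0.006, 0, -0.008, 0, 0, 0, 1, 0.012, 0, -0.016, 0, 0, 0, 1, 0.018, 0, -0.024, 0, 0, 0, 1, 0.024, 0, -0.032, 0, 0, 0, 1, 0.031, 0, -0.04, 0, 0, 0, 1, 0.037, 0, -0.047, 0, 0, 0, 1, 0.044, 0, -0.054, 0, 0, 0, 1, 0.051, 0, -0.061, 0, 0, 0, 1, 0.058, 0, -0.068, 0, 0, 0, 1, 0.066, 0, -0.075, 0, 0, 0, 1, 0.073, 0, -0.081, 0, 0, 0, 1, 0.081, 0, -0.088, 0, 0, 0])

```text
time_s: 20.78
position: [0.4649, 0.0748, 0.2419]
tool_rot: [[-0.063, 0.998, 0.0], [0.998, 0.063, 0.001], [0.001, 0.0, -1.0]]
ft_force: [7.9, 1.1, -2.6]
grip_width: 0.039
gripper_force: 76.9
```

Emit:
arm_command(commands=[1, 0.008, 0, -0.006, 0, 0, 0, 1, 0.016, 0, -0.012, 0, 0, 0, 1, 0.024, 0, -0.018, 0, 0, 0, 1, 0.032, 0, -0.023, 0, 0, 0, 1, 0.041, 0, -0.029, 0, 0, 0, 1, 0.05, 0, -0.034, 0, 0, 0, 1, 0.058, 0, -0.039, 0, 0, 0, 1, 0.067, 0, -0.043, 0, 0, 0, 1, 0.076, 0, -0.048, 0, 0, 0, 1, 0.085, 0, -0.052, 0, 0, 0, 1, 0.094, 0, -0.056, 0, 0, 0, 1, 0.103, 0, -0.06, 0, 0, 0])

```text
time_s: 21.78
position: [0.4618, 0.1261, 0.2715]
tool_rot: [[-0.063, 0.998, 0.0], [0.998, 0.063, 0.001], [0.0, 0.0, -1.0]]
ft_force: [10.1, 0.1, -6.3]
grip_width: 0.039
gripper_force: 75.7
```

```bash
python3 -c "
from arc import *"
```

```text
21.7833 [0.46178733 0.1261455  0.27153872] 0.03899427324576588 75.69041848182678 [10.08076557  0.11180026 -6.26580999]
lever angle est from pose: 0.6102930267010813 radius 0.19556882289971092
```

Emit:
arm_command(commands=[1, 0.009, 0, -0.003, 0, 0, 0, 1, 0.019, 0.001, -0.006, 0, 0, 0, 1, 0.028, 0.002, -0.008, 0, 0, 0, 1, 0.038, 0.003, -0.01, 0, 0, 0, 1, 0.048, 0.003, -0.013, 0, 0, 0, 1, 0.057, 0.003, -0.015, 0, 0, 0, 1, 0.067, 0.004, -0.017, 0, 0, 0, 1, 0.077, 0.004, -0.019, 0, 0, 0, 1, 0.087, 0.004, -0.021, 0, 0, 0, 1, 0.097, 0.004, -0.022, 0, 0, 0, 1, 0.107, 0.004, -0.023, 0, 0, 0, 1, 0.116, 0.004, -0.024, 0, 0, 0])

```text
time_s: 22.78
position: [0.4584, 0.1839, 0.2839]
tool_rot: [[-0.063, 0.998, -0.003], [0.998, 0.063, -0.001], [-0.0, -0.003, -1.0]]
ft_force: [-4.1, -3.0, 3.5]
grip_width: 0.0389
gripper_force: 76.7
```

Emit:
arm_command(commands=[1, 0.01, 0, -0.001, 0, 0, 0, 1, 0.02, 0, -0.001, 0, 0, 0, 1, 0.03, 0, -0.001, 0, 0, 0, 1, 0.04, 0, -0.001, 0, 0, 0, 1, 0.05, 0, 0, 0, 0, 0, 1, 0.06, 0, 0, 0, 0, 0, 1, 0.07, 0, 0.001, 0, 0, 0, 1, 0.08, 0, 0.002, 0, 0, 0, 1, 0.09, 0, 0.003, 0, 0, 0, 1, 0.099, 0, 0.005, 0, 0, 0, 1, 0.106, 0, 0.006, 0, 0, 0, 1, 0.11, 0, 0.007, 0, 0, 0])

```text
time_s: 23.78
position: [0.4551, 0.239, 0.2799]
tool_rot: [[-0.064, 0.998, -0.003], [0.998, 0.064, -0.0], [-0.0, -0.003, -1.0]]
ft_force: [-6.1, -1.4, 3.4]
grip_width: 0.0394
gripper_force: 76.5
```

```bash
python3 -c "
from arc import *"
```

```text
23.7833 [0.45512781 0.23898268 0.27994139] 0.03944387593452344 76.45316362380981 [-6.07492283 -1.38697555  3.36950098]
lever angle est from pose: 0.020293892456541007 radius 0.19416295513634826
```

Emit:
arm_command(commands=[1, 0.002, 0, 0, 0, 0, 0, 1, 0.004, 0, 0.001, 0, 0, 0, 1, 0.006, 0, 0.001, 0, 0, 0, 1, 0.008, 0, 0.002, 0, 0, 0, 1, 0.008, 0, 0.002, 0, 0, 0, 1, 0.008, 0, 0.002, 0, 0, 0])

```text
time_s: 24.28
position: [0.4549, 0.2421, 0.2792]
tool_rot: [[-0.063, 0.998, -0.003], [0.998, 0.063, -0.002], [-0.001, -0.003, -1.0]]
ft_force: [-5.7, -6.7, 4.8]
grip_width: 0.0394
gripper_force: 76.9
```

Emit:
arm_command(commands=[1, 0.002, 0, 0, 0, 0, 0, 1, 0.004, 0, 0.001, 0, 0, 0, 1, 0.005, 0, 0.001, 0, 0, 0, 1, 0.005, 0, 0.001, 0, 0, 0, 1, 0.005, 0, 0.001, 0, 0, 0])

```text
time_s: 24.7
position: [0.4549, 0.2434, 0.2789]
tool_rot: [[-0.062, 0.998, -0.003], [0.998, 0.062, -0.005], [-0.004, -0.003, -1.0]]
ft_force: [-6.5, -12.7, 6.5]
grip_width: 0.0392
gripper_force: 76.9
```

Emit:
arm_command(commands=[1, 0.002, 0, 0, 0, 0, 0, 1, 0.003, 0, 0, 0, 0, 0, 1, 0.003, 0, 0, 0, 0, 0, 1, 0.003, 0, 0, 0, 0, 0])

```text
time_s: 25.03
position: [0.4548, 0.2443, 0.2787]
tool_rot: [[-0.062, 0.998, -0.003], [0.998, 0.062, -0.006], [-0.006, -0.004, -1.0]]
ft_force: [-6.3, -17.3, 6.1]
grip_width: 0.0392
gripper_force: 76.8
```

Run:
```python
from arc import *
snap('scene','s3.png'); 
a=cv2.imread('pics/s3.png'); b=cv2.imread('pics/scene1.png'); f=lambda i: cv2.resize(i[110:270,170:300],None,fx=3,fy=3,interpolation=cv2.INTER_CUBIC)
cv2.imwrite('pics/s3c.png',np.hstack([f(b),f(a)]))
```

```text
25.0333 [0.45481518 0.24428419 0.27872989] 0.03922293540193234 76.76793694496155 [ -6.26635419 -17.30575427   6.13856711]
lever angle est from pose: -0.007755708723256927 radius 0.1941553184892446
```

View pics/s3c.png

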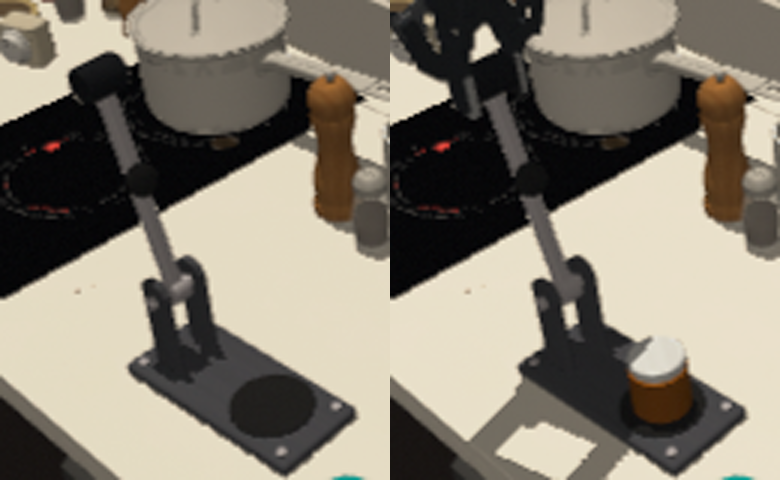

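The left and right crops show the lever at the same angle as at the start. The jar stands capped, centred on the pad. Releasing now.

Emit:
arm_command(commands=[1, -0.002, 0, 0, 0, 0, 0, 1, -0.004, 0, 0, 0, 0, 0, -1, -0.004, 0, 0, 0, 0, 0, -1, -0.004, 0, 0, 0, 0, 0, -1, -0.004, 0, 0, 0, 0, 0, -1, -0.004, 0, 0, 0, 0, 0, -1, -0.004, 0, 0, 0, 0, 0, -1, -0.004, 0, 0, 0, 0, 0, -1, -0.004, 0, 0, 0, 0, 0, -1, -0.004, 0, 0, 0, 0, 0])

```text
time_s: 25.92
position: [0.456, 0.2446, 0.2788]
tool_rot: [[-0.063, 0.998, -0.0], [0.998, 0.063, 0.0], [0.0, -0.0, -1.0]]
ft_force: [0.1, -0.4, 0.9]
grip_width: 0.0855
gripper_force: 0.0
```

Emit:
arm_command(commands=[-1, 0, 0, -0.02, 0, 0, 0, -1, 0, 0, -0.05, 0, 0, 0, -1, 0, 0, -0.09, 0, 0, 0, -1, 0, 0, -0.14, 0, 0, 0, -1, 0, 0, -0.19, 0, 0, 0, -1, 0, 0, -0.22, 0, 0, 0, -1, 0, 0, -0.24, 0, 0, 0, -1, 0, 0, -0.24, 0, 0, 0, -1, 0, 0, -0.24, 0, 0, 0])

```text
time_s: 26.67
position: [0.456, 0.2445, 0.3986]
tool_rot: [[-0.063, 0.998, 0.0], [0.998, 0.063, 0.0], [0.0, 0.0, -1.0]]
ft_force: [0.2, 0.5, -0.8]
grip_width: 0.0854
gripper_force: 0.0
```

Run:
```python
from arc import *
snap('scene','s4.png')
a=cv2.imread('pics/s4.png')[90:390,160:450]; b=cv2.imread('pics/scene1.png')[90:390,160:450]
cv2.imwrite('pics/s4c.png',cv2.resize(np.hstack([b,a]),None,fx=1.37,fy=1.37,interpolation=cv2.INTER_CUBIC))
```

```text
26.6667 [0.45603998 0.24449501 0.39860673] 0.08543963514536448 0.0 [ 0.21483039  0.49095703 -0.84049025]
lever angle est from pose: 0.0821385282181748 radius 0.3119743640627863
```

View pics/s4c.png

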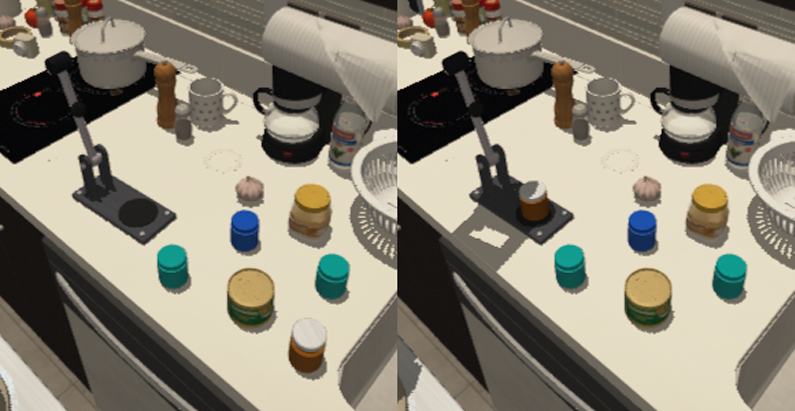

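The jar is capped on the pad, the lever is up, the bystanders have not moved and the gripper is clear, so I am handing the job in.

```bash
python3 -c "
from h import *
print(env.close_job())"
```

```text
the job is handed in; nothing more can be done
None
```

I handed the job in at about 27 s: the amber jar stands centred on the pad, its lid pressed until the lever hit its stop, the lever returned over about 7 s and released fully up, bystanders unmoved; the one doubt is a brief 45 N wrist reading against the stop, taken through the fingers and not the gripper body.

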